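# Turn the revolving tray to bring the ramekin to the candy bowl

### The job

Candies are about to be served: with one fingertip, push gently on a divider of the revolving brass tray and turn it until the large ramekin standing in it comes round directly in front of the candy bowl, on the line from the middle of the tray to the middle of the bowl, and leave it at rest there. Do not touch or lift the ramekins or the little wooden mould that ride in the tray, and leave the bowl and everything else on the sideboard where it is.

Things in the scene. Friction and masses are not known exactly. Their poses are not given: they have to be found in the camera images.
- tray: Round revolving brass-toned tray, 270 mm across, 4 mm pan floor, outer wall 28 mm high. Origin on the turning axis at the pan's underside, 14 mm above the sideboard; z up. Four equal compartments: +x runs through the middle of the large ramekin's, -x of the empty one; small ramekin and small mould lie at +y and -y, either way round. Inertia 0.013 kg m2, friction 0.1 N m; no stops, no spring.
- tray_hub (a point): Top centre of the round hub in the middle of the tray (64 mm across), on the turning axis, 42 mm above the tray's origin. The tray turns either way; a push of about 1 N at 100 mm from the axis moves it, and it stops within a few degrees when a slow push ends. It sits on a fixed round wooden foot, 170 mm across, 12 mm high.
- empty_compartment (a point): Point on the pan floor (4 mm above the tray's origin, 18 mm above the sideboard) in the middle of the empty compartment, 90 mm from the tray's axis along its -x, opposite the large ramekin. The compartment is a quarter of the tray, free of anything between its two dividers.
- dividers: The cross of four straight upright brass dividers (spokes) fixed in the tray and turning with it; same origin and axes as the tray. They stand at 45, 135, 225 and 315 degrees from x, run from 32 to 131 mm from the axis, are 5 mm thick (6 mm at the rounded top), and reach 34 mm above the origin: 30 mm above the pan floor, 48 mm above the sideboard.
- large_ramekin: The larger of two white fluted ceramic ramekins, 76 mm across, 45 mm high, empty, about 190 g, loose on the pan floor of its compartment, about 86 mm from the tray's axis. Origin at the centre of its underside.
- small_ramekin: The smaller white fluted ceramic ramekin, 56 mm across, 32 mm high, loose in a neighbouring compartment. Origin at the centre of its underside.
- small_mould: Small wooden maamoul mould, 100 mm long, round head 52 mm across and 22 mm thick, lying loose in the other neighbouring compartment. Origin under the middle of its length; x along it towards the head.
- candy_bowl: Clear glass candy bowl with candies and a shut, hinged chrome lid with a ball knob, 130 mm across (147 mm over the hinge), 117 mm high over the knob, loose, about 1 kg. It stands beside the tray, left, right, far left or far right, about 245 mm from the tray's axis. Origin at the centre of its underside.
- tea_caddy: Round metal tea caddy, 87 mm across, 113 mm high, loose beside the tray in one of the same four places. Origin at the centre of its underside.
- saucers: Stack of white saucers, 130 mm across, 40 mm high, beside the tray in one of the same four places. Origin at the centre of its underside.
- mug: Glazed ceramic mug with a handle, 80 mm across without it, 85 mm high, loose beside the tray in one of the same four places. Origin at the centre of its underside.
- tong: Hard silicone serving tong, 190 mm long, 80 mm wide, 14 mm high, lying loose on the sideboard front left. Origin under its middle.
- table_mould: Wooden maamoul mould, 190 mm long, head 72 mm across, 26 mm high, lying loose on the sideboard front right. Origin under its middle.

How it is judged:
On the way:
1. a finger pushes on a divider of the tray (contact force between the fingers and dividers above 0.2 N).
At the end, for the whole second after the job is handed in: The middle line of the large ramekin's compartment (the tray's +x axis) points at the candy bowl, passing within 35 mm of the bowl's centre (about 8 degrees); the large ramekin stands upright in its compartment, within 25 mm of its middle line; tray and ramekin are at rest (y of candy_bowl in the frame of tray between -0.035 and 0.035 m and x of candy_bowl in the frame of tray above 0.15 m and x of large_ramekin in the frame of tray between 0.062 and 0.108 m and y of large_ramekin in the frame of tray between -0.025 and 0.025 m and angular speed of tray below 0.05 rad/s and angle between large_ramekin's own z axis and vertical below 0.15 rad and linear speed of large_ramekin below 0.02 m/s); the robot touches nothing.
It fails at once if a ramekin or the small mould is lifted off the pan (10 mm) (z of any of large_ramekin, small_ramekin, small_mould in the frame of tray above 0.014 m).
It fails at once if a ramekin or the small mould is touched by the robot (over 0.5 N) (contact force between any of the fingers, the arm and large_ramekin above 0.5 N or contact force between any of the fingers, the arm and small_ramekin above 0.5 N or contact force between any of the fingers, the arm and small_mould above 0.5 N).
It fails at once if a ramekin is tipped, or the large one leaves its place in its compartment (angle between any of large_ramekin, small_ramekin's own z axis and vertical above 0.35 rad or not (x of large_ramekin in the frame of tray between 0.062 and 0.108 m and y of large_ramekin in the frame of tray between -0.025 and 0.025 m)).
It fails at once if the tray is spun roughly, faster than 3 rad/s (angular speed of tray above 3 rad/s).
It fails at once if the bowl or another thing on the sideboard is moved by over 12 mm (distance of any of candy_bowl, mug, tea_caddy, saucers, tong, table_mould from where it was at the start of the episode above 0.012 m).
It also fails if it takes over 48 s, if anything falls off the work surface, if the arm or the gripper's body presses on something with over 40 N, if the wrist force passes 120 N, or if a joint passes its speed limit or range.

### The arm

A 6-joint arm with a two-finger parallel gripper is mounted at the origin on the work surface. World frame = base frame: x ahead of the robot, y to its left, z up, the work surface at z = 0. Lengths are in m, angles in rad, forces in N, time in s.
With the tool pointing down it reaches from about 0.375 to 0.9 m from the base axis. Payload 3.1 kg.
Tool frame: the origin (TCP) lies between the finger pads; the fingertips stand 19 mm ahead of it and the grasp point (between the pads) is the TCP; z points along the fingers, y is the line along which they close (so a half turn about z gives the same grasp; the last joint's range is limited). The gripper opens to 87 mm and grips with 3 to 60 N. Pads are 19 mm wide; open, the fingers measure 117 mm over their backs; the gripper's body (75 mm by 190 mm) begins 51 mm behind the grasp point.
Start: joints at [-1.335, 0.527, 1.433, -0, 1.181, -0.178], TCP at [0.252, -0.572, 0.242] pointing down, gripper open.
Joint ranges: [-3.08, 3.08], [-0.75, 2.2], [0.22, 2.44], [-1.43, 4.57], [0, 2.65], [-2.85, 2.85]. Speed limits (rad/s): [2.79, 2.79, 3.14, 3.14, 3.14, 3.14].

### API

Orientations are given as a unit quaternion [x, y, z, w].
In Python, from rig import robot, camera, camera_info, hand_in gives the robot as it stands.
- The arm moves only by the shell command python3 -m handwheel 'ROWS' [FORCE]. ROWS is a JSON object of lists of equal length, an entry for each row: "hand": the opening, from 0 (shut) to 1 (fully open); "translation": the shift along the world's x, y, z in mm, a list of three; "turn": the turn, a rotation vector about the world's x, y, z in rad, a list of three. In form: {"hand": [hand, ...], "translation": [[tx, ty, tz], ...], "turn": [[ax, ay, az], ...]}. A call has 1 to 12 rows; each row is the pose to reach, as a shift and turn from the pose commanded when the call began; what a row does not reach only later rows make up. A row lasts 1/12 s, in which the tool goes at most 41.7 mm and 7.16 degrees, less where a joint would pass 70% of its speed; a pose out of reach is approached as far as the arm can. A call with a gripper value outside its range is refused whole. The fingers move at their own pace and stop on an object; FORCE is the grip in N (left out, the last holds). Time passes only in rows, so rows that repeat a pose let the fingers close. It gives the time, the measured TCP pose, the force, the opening and the grip force at its end, in the units of the state.
- robot.get_obs(): the state, without advancing time (a new reading comes with each control period).
- camera(name): name is "scene" or "top" or "wrist"; returns (picture, depth): 480x640x3 uint8, red, green, blue; 480x640 float32, m along the optical axis (not along the pixel's ray), 0 where there is no reading.
- camera_info(name): a dict with "vertical_fov" (degrees; the focal length in pixels is half the picture's height over the tangent of half this angle, whatever the lens; pixels are square), "cx", "cy" (the principal point, pixels), "world_from_camera" (4x4, takes a point from camera to world coordinates). Camera axes: x right, y down, z forward; pixel columns grow to the right and rows downward; lengths in m; the calibration is good to about 2 mm. A picture is of the moment at which its call begins: read the wrist's pose just before it. camera_info takes no time and is no camera call; for the wrist camera it gives the pose at the moment of the call.
- hand_in(): hands the job in; it is judged then, once.
The state is a dict: "time": time; "q": joint angles; "joint_velocities": joint speeds; "joint_torque": joint torques, N m; "position": TCP position; "tool_rot": TCP orientation; "ft_force": force on the tool from outside, world axes, zero at the start; "moment": the same for the moment, N m; "grip_width": finger opening in m; "grip_force": force on a finger pad.
Only numpy, scipy, OpenCV 4.12 (cv2) and the standard library are available. Lean on these libraries where they do the work, as an engineer would, in place of code of your own. Each camera call takes 0.05 s, during which the arm holds its last target. There are 200 camera calls.

## Working session

There is one attempt and no reset: what is moved stays moved. The work goes in short steps, Python scripts to look and compute and a shell command to move; the robot and the scene stay as the last step left them, time stands still between calls to the robot, and variables do not carry over. Pictures are saved under pics/ and viewed, at most 10 in all, crops included, and the job is handed in when it is done.

```bash
mkdir -p pics; python3 - <<'E'
from rig import robot,camera,camera_info
import cv2,numpy as np
for n in("top","scene"):
    p,d=camera(n); cv2.imwrite(f"pics/{n}0.png",p[:,:,::-1]); np.save(f"{n}0.npy",d)
    i=camera_info(n); print(n,i["vertical_fov"],i["cx"],i["cy"],np.round(i["world_from_camera"],3).tolist())
o=robot.get_obs(); print(o["time"],o["position"],o["tool_rot"],o["grip_width"])
E
```

```text
top 48.950694222812245 322.8559036783011 236.40353021548881 [[0.0, -0.995, 0.1, 0.418], [-1.0, 0.0, 0.005, 0.016], [-0.005, -0.1, -0.995, 1.09], [0.0, 0.0, 0.0, 1.0]]
scene 46.81607721350781 316.44522506190305 238.43180153618985 [[-0.484, 0.734, -0.476, 1.155], [0.875, 0.403, -0.269, 0.389], [-0.006, -0.547, -0.837, 1.202], [0.0, 0.0, 0.0, 1.0]]
0.1 [ 0.2517354  -0.57137337  0.24064897] [ 9.78566772e-01  2.05927313e-01 -4.26540636e-05 -1.00642309e-03] 0.08692774877349434
```

View pics/top0.png

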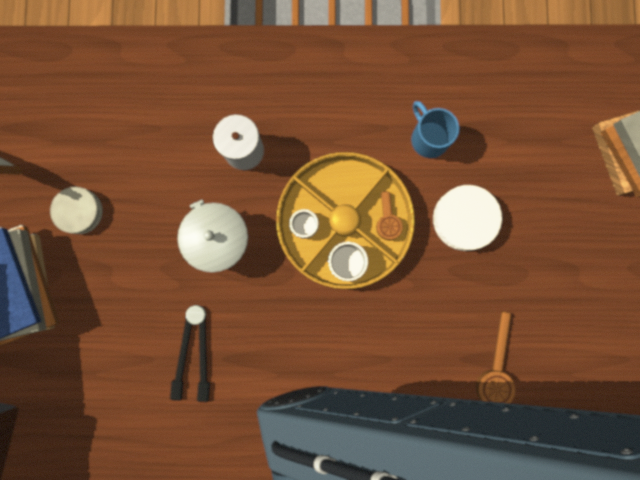

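View pics/scene0.png

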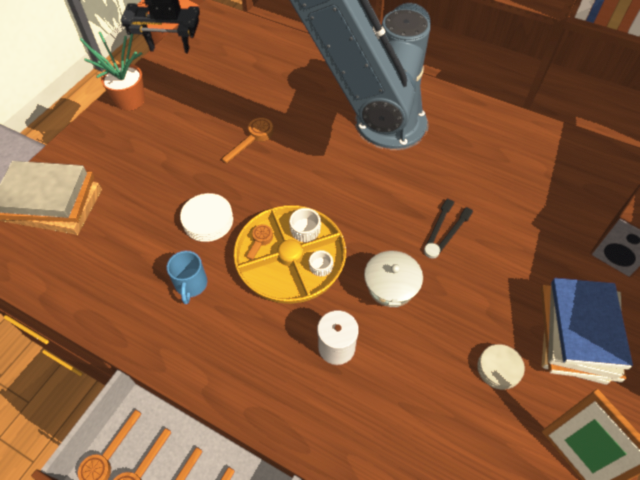

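The top view shows the tray hub at about (345,219), with the large ramekin at (348,262) on the robot side. The bowl's knob is at about (210,236), to the left, and the empty compartment is on the far side. The scene view agrees. The tray therefore has to turn about 80° clockwise, pushing the far-right divider from inside the empty compartment. Next I measure.

```bash
cat > h.py <<'E'
import cv2,numpy as np
from rig import robot,camera,camera_info
def ray(n,uv,z):
    i=camera_info(n); T=np.array(i["world_from_camera"]); f=240/np.tan(np.radians(i["vertical_fov"]/2))
    uv=np.atleast_2d(np.asarray(uv,float)); d=np.c_[(uv[:,0]-i["cx"])/f,(uv[:,1]-i["cy"])/f,np.ones(len(uv))]@T[:3,:3].T
    return (T[:3,3]+d*((z-T[2,3])/d[:,2])[:,None])[:,:2]
def blob(m,box):
    """largest contour in box (u0,v0,u1,v1)"""
    k=np.zeros_like(m); u0,v0,u1,v1=box; k[v0:v1,u0:u1]=m[v0:v1,u0:u1]
    c,_=cv2.findContours(k,cv2.RETR_EXTERNAL,cv2.CHAIN_APPROX_NONE); return max(c,key=cv2.contourArea)[:,0]
def circ(P):
    s=np.linalg.lstsq(np.c_[2*P,np.ones(len(P))],(P**2).sum(1),rcond=None)[0]; return s[:2],np.sqrt(s[2]+s[0]**2+s[1]**2)
def ring(m,box,z): return circ(ray("top",cv2.convexHull(blob(m,box))[:,0],z))
E
python3 - <<'E'
from h import *
p,d=camera("top"); hsv=cv2.cvtColor(p,cv2.COLOR_RGB2HSV)
gold=cv2.inRange(hsv,(17,120,90),(32,255,255)); white=cv2.inRange(hsv,(0,0,110),(179,90,255))
c,r=ring(gold,(265,140,425,300),.042); print("tray",c,r)
b,rb=ring(white,(170,205,255,280),.075); print("bowl",b,rb,"knob",ray("top",(210,236),.112))
R,rr=ring(white,(325,240,372,285),.063); print("large",R,rr)
s,rs=ring(white,(285,205,322,240),.05); print("small",s,rs)
a=lambda v:np.degrees(np.arctan2(v[1],v[0]))
print("bowl dir",a(b-c),np.linalg.norm(b-c),"large dir",a(R-c),np.linalg.norm(R-c),"small",a(s-c))
v=p[135:305,260:430]; cv2.imwrite("pics/crop.png",cv2.resize(v[:,:,::-1],None,fx=3.5,fy=3.5,interpolation=cv2.INTER_CUBIC))
E
```

```text
tray [ 0.55773628 -0.02325869] 0.1390509957897537
bowl [0.51996618 0.23621378] 0.06847018977990785 knob [[0.51690403 0.23123007]]
large [ 0.47303733 -0.02762556] 0.03898234583763846
small [0.54873385 0.05932874] 0.02922832382905696
bowl dir 98.28208749764529 0.26220706411280575 large dir -177.04858235905823 0.08481144305697791 small 96.22095166748434
```

View pics/crop.png

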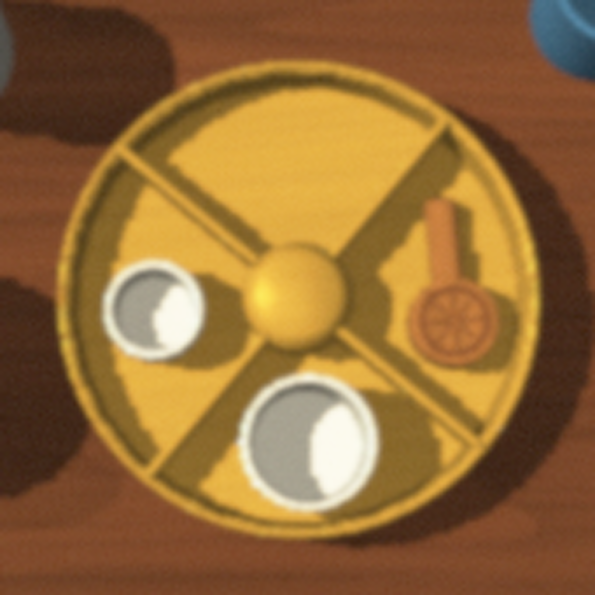

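```bash
python3 -m handwheel '{"hand":[0,0,0,0,0,0,0,0,0,0,0,0],"translation":[[12,17,0],[36,50,0],[60,83,0],[85,115,0],[110,148,0],[135,180,0],[160,213,0],[185,246,0],[210,279,0],[235,312,0],[260,345,0],[285,378,0]],"turn":[[0,0,0.04],[0,0,0.08],[0,0,0.12],[0,0,0.16],[0,0,0.2],[0,0,0.24],[0,0,0.28],[0,0,0.32],[0,0,0.36],[0,0,0.4],[0,0,0.43],[0,0,0.45]]}'
python3 -m handwheel '{"hand":[0,0,0,0,0,0,0,0,0],"translation":[[25,33,0],[50,66,0],[75,99,0],[95,130,0],[110,155,0],[110,155,-30],[110,155,-65],[110,155,-91],[110,155,-91]],"turn":[[0,0,0],[0,0,0],[0,0,0],[0,0,0],[0,0,0],[0,0,0],[0,0,0],[0,0,0],[0,0,0]]}'
python3 - <<'E'
from h import *
p,_=camera("scene"); cv2.imwrite("pics/s1.png",p[:,:,::-1])
p,_=camera("top"); cv2.imwrite("pics/t1.png",p[:,:,::-1])
E
```

```text
time: 1.15
position: [0.5376, -0.192, 0.2414]
tool_rot: [0.908, 0.42, -0.0, -0.0]
ft_force: [0.4, -1.1, -0.5]
grip_width: 0.0151
grip_force: 0.0
time: 1.9
position: [0.6424, -0.0375, 0.1442]
tool_rot: [0.908, 0.419, -0.005, -0.004]
ft_force: [-1.1, 0.1, 0.4]
grip_width: 0.0004
grip_force: 0.0
```

View pics/s1.png

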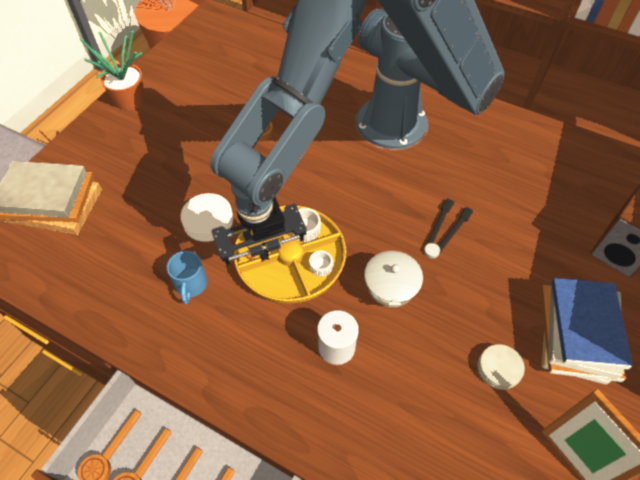

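The scene view shows the closed gripper over the tray at about (262,240), with its rail parallel to the divider to be pushed. It is clear of the mug at (185,273) and the saucers. I descend now.

```bash
python3 -m handwheel '{"hand":[0,0,0,0,0,0,0],"translation":[[0,0,-20],[0,0,-45],[0,0,-70],[0,0,-88],[0,0,-95],[0,0,-95],[0,0,-95]],"turn":[[0,0,0],[0,0,0],[0,0,0],[0,0,0],[0,0,0],[0,0,0],[0,0,0]]}'
python3 - <<'E'
import numpy as np
c=np.array([.5577,-.0233]); r0=np.array([.6424,-.038])-c
for a in range(0,115,3):
    t=np.radians(-a); R=np.array([[np.cos(t),-np.sin(t)],[np.sin(t),np.cos(t)]])
    print(a,np.round((R@r0-r0)*1000).astype(int).tolist(),round(t,2),end="; ")
E
```

```text
time: 2.58
position: [0.6484, -0.0395, 0.0573]
tool_rot: [0.908, 0.419, 0.001, 0.001]
ft_force: [0.0, 0.4, 0.1]
grip_width: 0.0002
grip_force: 0.0
0 [0, 0] 0.0; 3 [-1, -4] -0.05; 6 [-2, -9] -0.1; 9 [-3, -13] -0.16; 12 [-5, -17] -0.21; 15 [-7, -21] -0.26; 18 [-9, -25] -0.31; 21 [-11, -29] -0.37; 24 [-13, -33] -0.42; 27 [-16, -37] -0.47; 30 [-19, -40] -0.52; 33 [-22, -44] -0.58; 36 [-25, -47] -0.63; 39 [-28, -50] -0.68; 42 [-32, -53] -0.73; 45 [-35, -56] -0.79; 48 [-39, -58] -0.84; 51 [-43, -60] -0.89; 54 [-47, -62] -0.94; 57 [-51, -64] -0.99; 60 [-55, -66] -1.05; 63 [-59, -67] -1.1; 66 [-64, -69] -1.15; 69 [-68, -70] -1.2; 72 [-73, -70] -1.26; 75 [-77, -71] -1.31; 78 [-81, -71] -1.36; 81 [-86, -71] -1.41; 84 [-90, -71] -1.47; 87 [-95, -71] -1.52; 90 [-99, -70] -1.57; 93 [-104, -69] -1.62; 96 [-108, -68] -1.68; 99 [-112, -67] -1.73; 102 [-117, -65] -1.78; 105 [-121, -63] -1.83; 108 [-125, -61] -1.88; 111 [-129, -59] -1.94; 114 [-133, -57] -1.99;
```

```bash
python3 -m handwheel '{"hand":[0,0,0,0,0],"translation":[[-3,-9,-3],[-6,-18,-6],[-11,-30,-6],[-11,-30,-6],[-11,-30,-6]],"turn":[[0,0,0],[0,0,0],[0,0,0],[0,0,0],[0,0,0]]}'
python3 -m handwheel '{"hand":[0,0,0,0,0,0,0,0,0,0,0,0],"translation":[[-2.5,-4,0],[-5,-8,0],[-8,-12,0],[-11,-15.5,0],[-14.5,-19,0],[-18,-22.5,0],[-22,-25.5,0],[-25.5,-28.5,0],[-29.5,-31,0],[-33.5,-33.5,0],[-38,-36,0],[-42,-38,0]],"turn":[[0,0,-0.05],[0,0,-0.1],[0,0,-0.16],[0,0,-0.21],[0,0,-0.26],[0,0,-0.31],[0,0,-0.37],[0,0,-0.42],[0,0,-0.47],[0,0,-0.52],[0,0,-0.58],[0,0,-0.63]]}'
python3 - <<'E'
from h import *
p,_=camera("top"); cv2.imwrite("pics/t2.png",p[:,:,::-1])
E
```

```text
time: 3.0
position: [0.6356, -0.0704, 0.05]
tool_rot: [0.908, 0.418, 0.0, 0.0]
ft_force: [-0.4, 1.3, -0.7]
grip_width: 0.0001
grip_force: 0.0
time: 4.0
position: [0.5942, -0.107, 0.0498]
tool_rot: [0.993, 0.116, 0.001, 0.0]
ft_force: [1.0, 0.5, 0.4]
grip_width: 0.0002
grip_force: 0.6
```

View pics/t2.png

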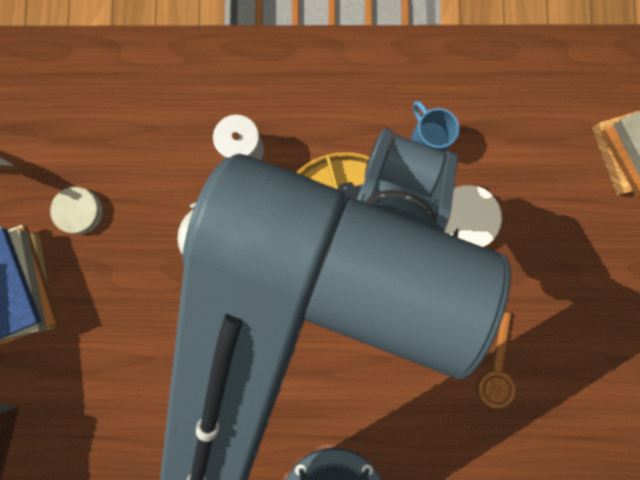

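The top view is mostly blocked by the arm, but the far divider now shows near (335,170), so the tray is turning. I continue the arc.

```bash
python3 -m handwheel '{"hand":[0,0,0,0,0,0,0,0,0,0,0,0],"translation":[[-4.5,-2,0],[-9,-3.5,0],[-13.5,-5,0],[-18.5,-6,0],[-23,-7,0],[-28,-7.5,0],[-32.5,-8,0],[-37.5,-8,0],[-42,-8,0],[-47,-7.5,0],[-52,-7,0],[-56.5,-6,0]],"turn":[[0,0,-0.05],[0,0,-0.1],[0,0,-0.16],[0,0,-0.21],[0,0,-0.26],[0,0,-0.31],[0,0,-0.37],[0,0,-0.42],[0,0,-0.47],[0,0,-0.52],[0,0,-0.58],[0,0,-0.63]]}'
python3 - <<'E'
from h import *
p,_=camera("scene"); cv2.imwrite("pics/s3.png",cv2.resize(p[150:350,170:440,::-1],None,fx=2.9,fy=2.9))
o=robot.get_obs()["position"]; v=np.array(o[:2])-[.5577,-.0233]; print(o,np.degrees(np.arctan2(v[1],v[0])),np.linalg.norm(v))
E
```

```text
time: 5.05
position: [0.5382, -0.1133, 0.0499]
tool_rot: [0.98, -0.197, 0.001, 0.0]
ft_force: [0.5, 0.3, -0.7]
grip_width: 0.0005
grip_force: 0.6
[ 0.53678934 -0.11275414  0.04976775] -103.15712077827067 0.09186565539479404
```

View pics/s3.png

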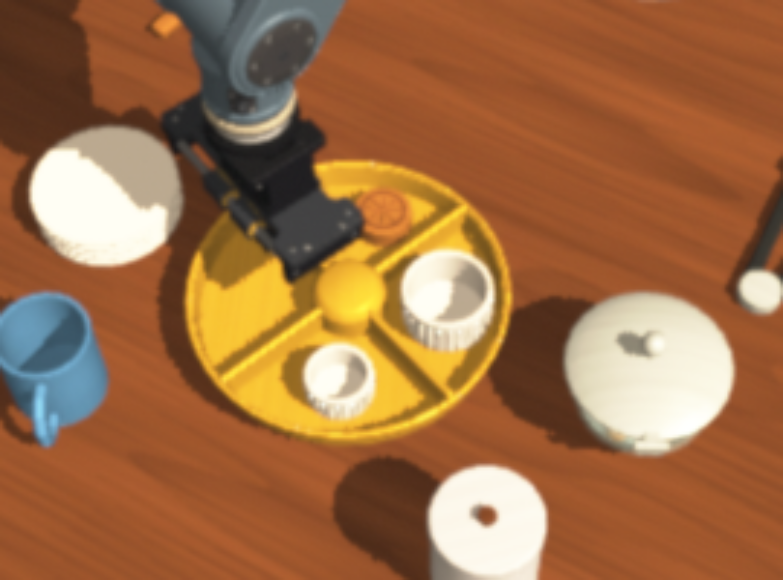

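The crop shows the tray turned most of the way. Divider ends are at (465,210), (222,375) and (447,397), and the large ramekin at (447,290) is nearly facing the bowl at (650,365). I compute the remaining angle from these points.

```bash
python3 - <<'E'
from h import *
P=lambda u,v,z:ray("scene",(u/2.9+170,v/2.9+150),z)[0]
a=lambda v:np.degrees(np.arctan2(v[1],v[0]))
A,B,C=P(465,210,.048),P(222,375,.048),P(447,397,.048); c=np.array([.5577,-.0233])
print("mid",(A+B)/2,"line",a(A-B),"len",np.linalg.norm(A-B),"C",a(C-c),np.linalg.norm(C-c),"A",a(A-c),"B",a(B-c))
h=P(350,290,.05); k=P(655,344,.112); print("hub",h,"bowl",k,a(k-c),np.linalg.norm(k-c), "hubbowl",a(k-h))
E
```

```text
mid [ 0.55994696 -0.02268934] line 158.07517636507518 len 0.25912569233456356 C 67.25540415461933 0.13369766410394537 A 157.4446261181112 B -21.3120863395127
hub [ 0.56009545 -0.01999465] bowl [0.52038886 0.23604315] 98.18684565117185 0.26201333967932666 hubbowl 98.81526463314603
```

```bash
python3 -m handwheel '{"hand":[0,0,0,0,0,0,0,0,0],"translation":[[-3.5,1,0],[-7.5,2,0],[-11,3,0],[-15,4.5,0],[-18,6,0],[-20,7,0],[-21.5,7.5,0],[-21.5,7.5,0],[-21.5,7.5,0]],"turn":[[0,0,-0.04],[0,0,-0.08],[0,0,-0.12],[0,0,-0.165],[0,0,-0.2],[0,0,-0.225],[0,0,-0.245],[0,0,-0.245],[0,0,-0.245]]}'
python3 - <<'E'
from h import *
p,_=camera("scene"); cv2.imwrite("pics/s4.png",cv2.resize(p[150:350,170:440,::-1],None,fx=2.9,fy=2.9))
E
```

```text
time: 5.85
position: [0.5162, -0.1055, 0.0497]
tool_rot: [0.949, -0.314, 0.0, 0.0]
ft_force: [0.4, -0.4, 0.7]
grip_width: 0.0001
grip_force: 0.2
```

View pics/s4.png

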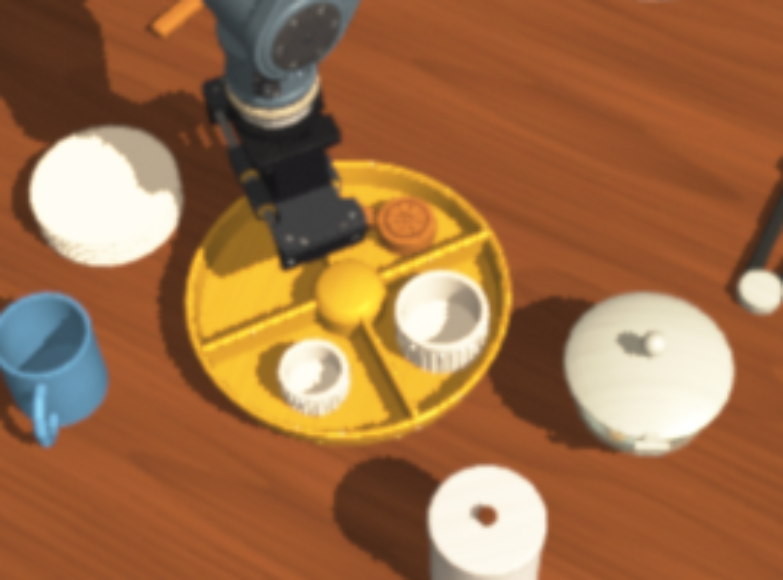

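The large ramekin at (440,318) now lies toward the bowl. Divider ends are at (487,236), (205,347) and (409,415). I measure these, then back off and rise.

```bash
python3 - <<'E'
from h import *
P=lambda u,v,z:ray("scene",(u/2.9+170,v/2.9+150),z)[0]
a=lambda v:np.degrees(np.arctan2(v[1],v[0]))
A,B,C=P(487,236,.048),P(205,347,.048),P(409,415,.048); c=np.array([.5577,-.0233])
print("line-45",a(A-B)-45,"C+45",a(C-c)+45)
E
python3 -m handwheel '{"hand":[0,0,0,0,0,0,0,0,0,0,0],"translation":[[4,-2,0],[9,-5,0],[13,-7,0],[13,-7,5],[13,-7,20],[13,-7,45],[13,-7,75],[13,-7,105],[13,-7,135],[13,-7,150],[13,-7,150]],"turn":[[0,0,0],[0,0,0],[0,0,0],[0,0,0],[0,0,0],[0,0,0],[0,0,0],[0,0,0],[0,0,0],[0,0,0],[0,0,0]]}'
python3 -m handwheel '{"hand":[0,0,0,0,0,0,0,0,0,0,0,0],"translation":[[-5,-20,0],[-15,-50,0],[-25,-85,0],[-35,-120,0],[-45,-155,0],[-55,-190,0],[-65,-225,0],[-75,-260,0],[-85,-295,0],[-95,-325,0],[-100,-340,0],[-100,-340,0]],"turn":[[0,0,0],[0,0,0],[0,0,0],[0,0,0],[0,0,0],[0,0,0],[0,0,0],[0,0,0],[0,0,0],[0,0,0],[0,0,0],[0,0,0]]}'
python3 - <<'E'
from h import *
p,_=camera("top"); cv2.imwrite("pics/t5.png",cv2.resize(p[110:310,160:430,::-1],None,fx=2.9,fy=2.9))
E
```

```text
line-45 98.91446684051559 C+45 97.23642727778271
time: 6.82
position: [0.5312, -0.1134, 0.2038]
tool_rot: [0.949, -0.315, 0.004, 0.0]
ft_force: [-0.3, -0.1, -0.8]
grip_width: 0.0006
grip_force: 0.0
time: 7.82
position: [0.4273, -0.4557, 0.1983]
tool_rot: [0.949, -0.317, -0.0, 0.0]
ft_force: [-0.6, 0.3, -0.0]
grip_width: 0.0007
grip_force: 0.0
```

View pics/t5.png

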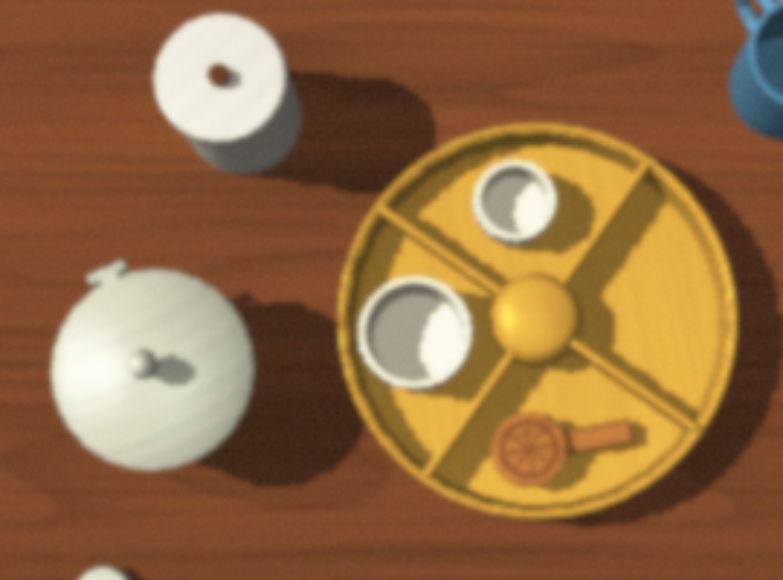

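In the top view the divider ends (378,207)-(700,430) and (645,165)-(430,473) put the ramekin's middle line at about 100°. The bowl's bearing is about 98.5°, so this is well inside 8°. The arm is clear and nothing else has moved, so I hand in.

```bash
python3 -c "from rig import hand_in; print(hand_in())"
```

```text
the job is handed in; nothing more can be done
None
```

I pushed a divider with the closed fingertips and turned the tray about 85° clockwise. The large ramekin now stands in front of the candy bowl, within about 2° of the line by my last measurement, and the job is handed in; no verdict was returned.

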